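# Clear the dispenser plate and press its dial knob home

### The job

Take the scraper block and wipe the three wood chips off the label dispenser's metal plate with it onto the table, then stand the scraper back on the table. Then pick up the loose dial knob, turn it so that the flat in its hole matches the flat on the D-shaped shaft, push it fully onto the shaft and press the sprung shaft down to its stop. Finish while still holding the knob pressed in, and leave the other things on the bench where they are.

Things in the scene. Friction and masses are not known exactly. Their poses are not given: they have to be found in the camera images.
- machine: Label dispenser, fixed. Origin on the table under the centre of its low aluminium plate; x away from the robot at yaw 0. Plate: x -85 to +85 mm, y -120 to +120, flat top 40 mm above the table; front and both y ends are open edges. Behind it (x +85 to +225) a grey housing with a label roll, up to 98 mm high. Chip centres lie at x -45 to -12, y -67 to +67, in front of the shaft.
- shaft_tip (a point): Centre of the top of the upright steel D-shaft, 30 mm behind the plate's centre (x +30 mm, y -50 to +50 of the machine). Shaft 14 mm in diameter, standing 28 mm above the plate, top 3 mm tapering in to 10 mm. Its flat, 3 mm from the axis along the full length, faces this point's +x; z is up. It cannot turn; it yields downward against a spring and this point goes down with it.
- shaft (a joint): How far the sprung shaft is pressed down, in m: 0 at rest, 0.005 at its stop. It starts to move at about 4 N and takes about 8 N to reach the stop.
- knob: Loose black knob standing hole down; origin at the centre of its underside, z up; about 90 g. Skirt 52 mm across, 22 mm high; on it a bar grip 18 mm wide (y), 22 to 50 mm high, x -22 to a pointed nose at +31 (sides parallel to +15). Hole 16 mm across, 20 deep, its flat 4 mm from the axis on the +x (nose) side. Fully on: underside 20 mm below the shaft tip, 8 mm above the plate, 3 mm if pressed.
- knob_nose (a point): A point at the pointed end of the knob's grip, 30 mm along the knob's +x axis and 36 mm above its underside.
- scraper: Scraper block standing on the table; origin at the centre of its underside, z up; about 120 g. Grey foot 80 mm (x) by 40 mm (y), 14 mm high; on it a wooden handle 60 mm (x) by 22 mm (y), 14 to 55 mm high, to be pinched across y. The foot wipes, moving along y, 80 mm side first.
- chip0: A wood chip, 24 by 20 by 6 mm, lying on the plate; origin at the centre of its underside.
- chip1: A second such chip.
- chip2: A third such chip.
- tape_roll: Bystander: cardboard tape core lying flat between the robot and the machine, 70 mm across, 48 mm high. Origin under its centre, as for all bystanders.
- cap: Bystander: plain round black cap, 40 mm across, 16 mm high (no grip, no hole; not the knob).
- ruler: Bystander: flat steel strip 100 by 30 by 6 mm.
- seal_bin: Bystander: blue open bin, 140 by 110 by 60 mm high.
- label_roll: Bystander: paper roll lying flat, 100 mm across, 60 mm high.
- stapler: Bystander: stapler, 150 by 30 by 49 mm high.
Things that resemble listed ones, but are neither listed nor needed, are in the scene too. Leave any green look-alike of the scraper alone.

How it is judged (in metres and radians):
On the way, in this order (a step that is already met when the one before it is completed fails the run):
1. the scraper is held over the plate's height (contact force between the fingers and scraper above 1 N and height (world z) of scraper above 0.035 m), for 0.1 s.
2. all three chips are off the plate while the scraper is still in the grip (height (world z) of each of chip0, chip1, chip2 below 0.03 m and contact force between the fingers and scraper above 1 N), for 0.1 s.
3. the scraper stands on the table, let go (height (world z) of scraper below 0.008 m and angle between scraper's own z axis and vertical below 0.15 rad and contact force between the fingers and scraper below 0.1 N and linear speed of scraper below 0.02 m/s), for 0.1 s.
At the end, for the whole second after the job is handed in: The fingers hold the knob on the shaft (within 2.5 mm of full depth, 3.5 mm of its axis, upright to 0.12 rad, nose to the flat side) and press the shaft down over 3.5 of its 5 mm; all chips are off the plate (below 30 mm) and the scraper stands still and upright on the table (value of joint shaft above 0.0035 m and z of knob in the frame of shaft_tip below -0.0175 m and horizontal distance between knob and shaft_tip below 0.0035 m and angle between knob's own z axis and vertical below 0.12 rad and x of knob_nose in the frame of shaft_tip above 0.025 m and contact force between the fingers and knob above 2 N and height (world z) of each of chip0, chip1, chip2 below 0.03 m and height (world z) of scraper below 0.008 m and angle between scraper's own z axis and vertical below 0.15 rad and linear speed of scraper below 0.02 m/s); the arm keeps its last pose, push and grip.
It fails at once if one of the bystanders is pushed more than 30 mm (distance of any of tape_roll, cap, ruler, seal_bin, label_roll, stapler from where it was at the start of the episode above 0.03 m).
It fails at once if a chip on the plate is pushed by the hand instead of the scraper ((height (world z) of chip0 above 0.036 m and contact force between the fingers and chip0 above 0.5 N) or (height (world z) of chip0 above 0.036 m and contact force between the arm and chip0 above 0.5 N) or (height (world z) of chip1 above 0.036 m and contact force between the fingers and chip1 above 0.5 N) or (height (world z) of chip1 above 0.036 m and contact force between the arm and chip1 above 0.5 N) or (height (world z) of chip2 above 0.036 m and contact force between the fingers and chip2 above 0.5 N) or (height (world z) of chip2 above 0.036 m and contact force between the arm and chip2 above 0.5 N)).
It also fails if it takes over 64 s, if anything falls off the work surface, if the arm or the gripper's body presses on something with over 40 N, if the wrist force passes 120 N, or if a joint passes its speed limit or range.

### The arm

A 7-joint arm with a two-finger parallel gripper is mounted at the origin on the work surface. World frame = base frame: x ahead of the robot, y to its left, z up, the work surface at z = 0. Lengths are in mm, angles in rad, forces in N, time in s.
With the tool pointing down it reaches from about 400 to 875 mm from the base axis. Payload 4.4 kg.
Tool frame: the origin (TCP) lies at the very end of the fingers, on their centre line; the grasp point (between the pads) lies 19 mm behind it; z points along the fingers, y is the direction in which the jaws open and shut (so a half turn about z gives the same grasp; the last joint's range is limited). The gripper opens to 85 mm and grips with 20 to 120 N. Pads are 22 mm wide; open, the fingers measure 114 mm over their backs; the gripper's body (76 mm by 85 mm) begins 54 mm behind the grasp point. The pads swing forward as they close: fully open they stand 13 mm farther back than shut.
Start: joints at [1.272, 0.628, 0.038, 1.517, -0.027, 0.996, -0.02], TCP at [149.984, -632.473, 231.313] pointing down, gripper open.
Joint ranges: [-3.06, 3.06], [-0.37, 2.12], [-1.25, 1.32], [0.18, 2.47], [-1.1, 4.24], [0.23, 1.98], [-2.94, 2.94]. Speed limits (rad/s): [2.57, 2.57, 3.14, 3.14, 3.14, 3.14, 3.14].

### API

Orientations are given as [roll, pitch, yaw] about the fixed x, y, z axes, in that order (R = Rz(yaw) Ry(pitch) Rx(roll)).
In Python, from cell import ctrl gives the robot as it stands. The module is installed in compiled form; this text tells all that it offers.
- The arm moves only by the shell command python3 -m jog 'ROWS'. ROWS is text: rows parted by semicolons, each of 7 numbers parted by spaces: the shift along the tool's x, y, z in mm, then the turn, a rotation vector about the tool's x, y, z in degrees, then the opening, from -1 (shut) to 1 (fully open). In form: x y z wx wy wz claw; .... A call has 1 to 8 rows; each row is the pose to reach, as a shift and turn from the pose commanded when the call began, along the tool's axes at that moment; what a row does not reach only later rows make up. A row lasts 1/8 s, in which the tool goes at most 62.5 mm and 10.7 degrees, less where a joint would pass 70% of its speed; a pose out of reach is approached as far as the arm can. A call with a gripper value outside its range is refused whole. The fingers move at their own pace and stop on an object; the grip force is fixed at half the most. Time passes only in rows, so rows that repeat a pose let the fingers close. It gives the time, the measured TCP pose, the force and the opening at its end, in the units of the state.
- ctrl.read_state(): the state, without advancing time (a new reading comes with each control period).
- ctrl.get_image(name): name is "scene" or "top" or "wrist"; returns a dict with "image" (384x512x3 uint8, red, green, blue), "z_map" (384x512 float32, mm along the optical axis (not along the pixel's ray), 0 where there is no reading), "vertical_fov" (degrees; the focal length in pixels is half the picture's height over the tangent of half this angle, whatever the lens; pixels are square), "cx", "cy" (the principal point, pixels), "extrinsics" (4x4, takes a point from world to camera coordinates); the wrist camera has in their place "hand_eye" (4x4, takes a point from camera to tool coordinates, whose origin is the TCP and whose axes are the flange's). Camera axes: x right, y down, z forward; pixel columns grow to the right and rows downward; lengths in mm; the calibration is good to about 2 mm. A picture is of the moment at which its call begins: read the wrist's pose just before it.
- ctrl.finish_job(): hands the job in, once; it reports no verdict.
The state is a dict: "clock": time; "qpos": joint angles; "qd": joint speeds; "tau": joint torques, N m; "eef_pos": TCP position; "tool_rot": TCP orientation; "force": force on the tool from outside, world axes, zero at the start; "torque": the same for the moment, N m; "width": finger opening in mm.
Only numpy, scipy, OpenCV 4.12 (cv2) and the standard library are available. Lean on these libraries where they do the work, as an engineer would, in place of code of your own. Each camera call takes 0.05 s, during which the arm holds its last target.

## Working session

There is one attempt and no reset: what is moved stays moved. The work goes in short steps, Python scripts to look and compute and a shell command to move; the robot and the scene stay as the last step left them, time stands still between calls to the robot, and variables do not carry over. Pictures are saved under pics/ and viewed, and the job is handed in when it is done.

```bash
mkdir -p pics; cat > h.py <<'E'
import numpy as np, cv2, pickle
from cell import ctrl
def snap(n,tag):
    s=ctrl.read_state(); d=ctrl.get_image(n); d['state']=s
    cv2.imwrite(f'pics/{tag}.png',d['image'][:,:,::-1]); pickle.dump(d,open(f'pics/{tag}.pkl','wb')); return d
def Rz(s):
    from scipy.spatial.transform import Rotation as R
    return R.from_euler('xyz',s['tool_rot']).as_matrix()
def c2w(d):
    if 'extrinsics' in d: return np.linalg.inv(d['extrinsics'])
    T=np.eye(4);T[:3,:3]=Rz(d['state']);T[:3,3]=d['state']['eef_pos'];return T@d['hand_eye']
def f(d): return d['image'].shape[0]/2/np.tan(np.radians(d['vertical_fov'])/2)
def cloud(d):
    h,w=d['z_map'].shape;u,v=np.meshgrid(np.arange(w),np.arange(h));z=d['z_map'];F=f(d)
    P=np.stack([(u-d['cx'])/F*z,(v-d['cy'])/F*z,z],-1);T=c2w(d);return P@T[:3,:3].T+T[:3,3]
def ray(d,u,v,h):
    T=c2w(d);F=f(d);r=T[:3,:3]@np.array([(u-d['cx'])/F,(v-d['cy'])/F,1]);o=T[:3,3];return o+r*(h-o[2])/r[2]
def proj(d,p):
    T=np.linalg.inv(c2w(d));q=T[:3,:3]@np.array(p)+T[:3,3];return q[:2]/q[2]*f(d)+[d['cx'],d['cy']]
E
python3 - <<'E'
from h import *
for n in ['scene','top','wrist']:
    d=snap(n,n+'0');print(n,d['vertical_fov'],d['cx'],d['cy'],c2w(d).round(2).tolist())
print(ctrl.read_state())
E
```

```text
scene 46.67615456629859 252.28676523453086 189.70137274624284 [[0.36, 0.61, -0.7, 1298.19], [0.93, -0.23, 0.27, -305.07], [0.0, -0.75, -0.66, 819.93], [0.0, 0.0, 0.0, 1.0]]
top 57.62589050438264 256.5318568773246 194.527942532173 [[0.04, -0.98, 0.21, 298.36], [-1.0, -0.03, 0.01, -5.23], [-0.01, -0.21, -0.98, 1036.29], [0.0, 0.0, 0.0, 1.0]]
wrist 61.42824723107311 259.0632575398727 191.52892761016315 [[0.23, -0.94, -0.27, 218.63], [-0.97, -0.22, -0.06, -614.95], [-0.0, 0.28, -0.96, 373.77], [0.0, 0.0, 0.0, 1.0]]
{'clock': 0.15, 'qpos': array([ 1.27221211,  0.62915969,  0.03847207,  1.51810355, -0.0269878 ,
        0.99631385, -0.02000978]), 'qd': array([-0.00012392, -0.00166077,  0.00033084, -0.00331147,  0.00142031,
        0.00045612, -0.00197865]), 'tau': array([ 2.02906929e-03, -5.63796151e+01,  1.22798324e+00, -1.93650520e+01,
        1.11486393e-02,  7.38147850e-03,  1.66731184e-05]), 'eef_pos': array([ 149.85549225, -632.01371251,  230.59503253]), 'tool_rot': array([-3.14012713e+00,  3.19548104e-05,  2.32762726e-01]), 'force': array([-0.89426267,  0.986125  , -0.18006215]), 'torque': array([ 0.0086599 , -0.02224717, -0.01024819]), 'width': 85.49799131836954}
```

View pics/top0.png

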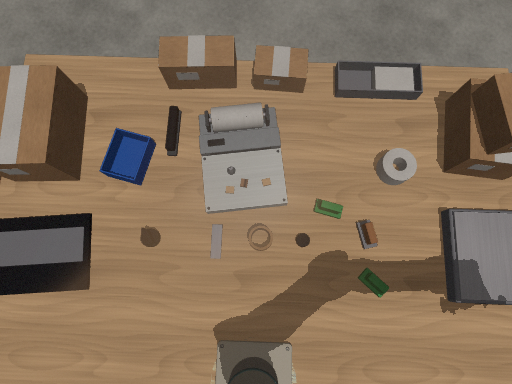

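View pics/scene0.png

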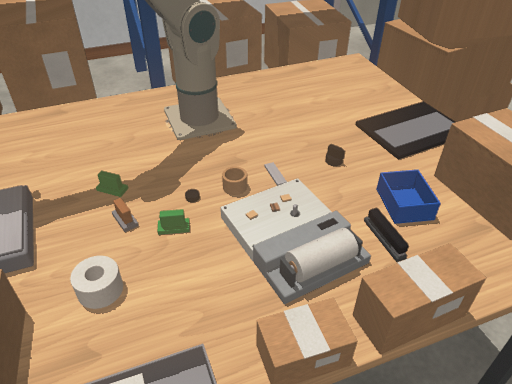

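View pics/wrist0.png

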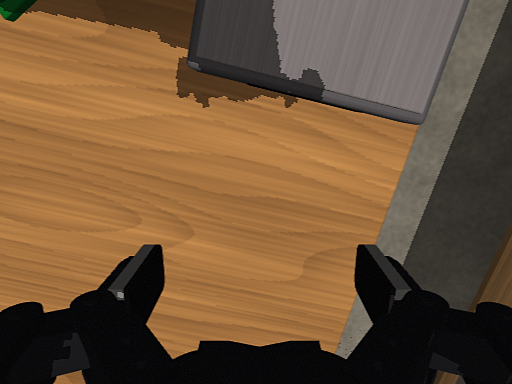

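```bash
python3 - <<'E'
from h import *
d=pickle.load(open('pics/top0.pkl','rb'));P=cloud(d);im=d['image']
for n,(u,v) in dict(scr=(369,228),knob=(150,236),plate=(245,200),shaft=(231,170),c0=(230,190),c1=(244,183),c2=(267,182),ruler=(216,241),cap=(302,240),table=(190,300)).items():
    print(n,P[v,u].round(1),im[v,u])
def crop(a,b,c,e,k,t): cv2.imwrite(f'pics/{t}.png',cv2.resize(im[a:b,c:e,::-1],None,fx=k,fy=k,interpolation=cv2.INTER_CUBIC))
crop(95,220,190,300,4.8,'mach'); crop(200,260,335,400,8,'scr');crop(210,260,120,180,8,'knb')
m=(P[...,2]>33)&(P[...,2]<43)
m=m&(np.abs(P[...,0]-P[200,245,0])<200)&(np.abs(P[...,1]-P[200,245,1])<200)
m=m.astype(np.uint8)
n,l,s,c=cv2.connectedComponentsWithStats(m)
i=1+np.argmax(s[1:,4]);print(s[i],P[l==i][:,2].mean())
q=cv2.minAreaRect(P[l==i][:,:2].astype(np.float32));print(q,cv2.boxPoints(q))
for nm,lo,win in [('scr',(15),(335,200,400,260)),('knob',15,(125,215,175,255)),('scrlow',4,(335,200,400,260))]:
    x0,y0,x1,y1=win; W=P[y0:y1,x0:x1]; mm=W[...,2]>lo
    pts=W[mm]; q=cv2.minAreaRect(pts[:,:2].astype(np.float32)); print(nm,len(pts),pts[:,2].max(),q,pts.mean(0))
E
```

```text
scr [ 422.6 -310.8   57.5] [131  91  62]
knob [379.3 306.1  44.2] [87 67 48]
plate [493.6  41.2  40.8] [162 159 152]
shaft [575.1  84.1  67.1] [96 91 86]
c0 [520.5  85.8  46.5] [162 134 105]
c1 [542.8  46.   46.7] [105  85  71]
c2 [548.4 -21.1  45.9] [162 132 103]
ruler [374.8 122.7   5.2] [140 131 126]
cap [ 385.6 -128.    19.5] [67 54 44]
table [205.5 187.1   1.5] [156 125  93]
[ 201  148   87   64 3908] 40.33167689065563
((557.9781494140625, 48.48468780517578), (172.95184326171875, 240.1600799560547), 8.247821807861328) [[455.1706   154.91733 ]
 [489.62274  -82.75875 ]
 [660.7857   -57.947952]
 [626.33356  179.72812 ]]
scr 408 1036.2879626309566 ((405.67291259765625, -158.9032440185547), (139.8824462890625, 347.8060607910156), 13.018364906311035) [ 415.28970897 -285.24194593   83.86850759]
knob 292 1036.2879626309566 ((329.8814392089844, 170.90013122558594), (354.1910705566406, 51.03538131713867), 71.65229797363281) [375.50486221 303.19154514  62.47933616]
scrlow 701 1036.2879626309566 ((412.57293701171875, -205.3975067138672), (182.63829040527344, 423.2042236328125), 6.3657941818237305) [ 417.36559554 -294.29476798   52.3073597 ]
```

View pics/mach.png

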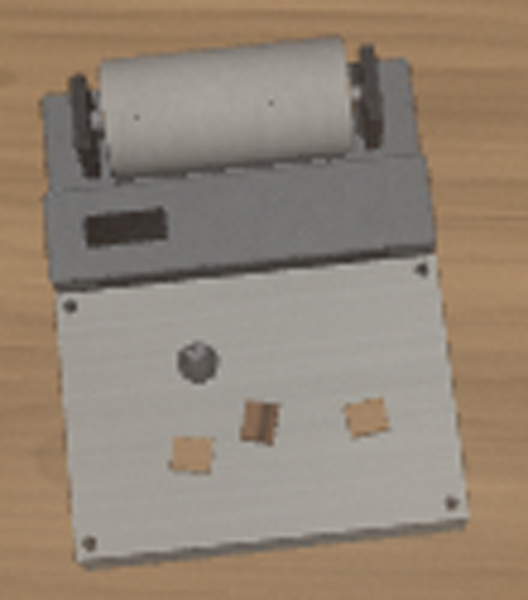

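View pics/scr.png

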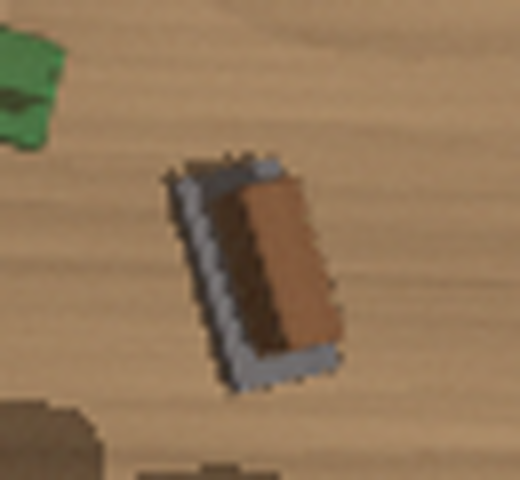

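View pics/knb.png

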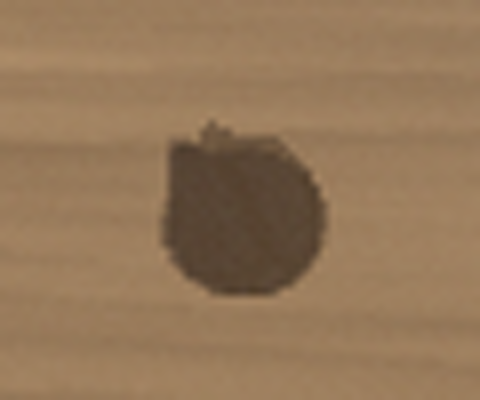

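```bash
python3 - <<'E'
from h import *
d=pickle.load(open('pics/top0.pkl','rb'));P=cloud(d);im=d['image'];V=d['z_map']>0
def rect(nm,win,lo,hi):
    x0,y0,x1,y1=win; W=P[y0:y1,x0:x1]; mm=(W[...,2]>lo)&(W[...,2]<hi)&V[y0:y1,x0:x1]
    pts=W[mm]
    if len(pts)<5: print(nm,len(pts));return
    q=cv2.minAreaRect(pts[:,:2].astype(np.float32)); print(nm,len(pts),pts[:,2].max().round(1),np.round(q[0],1),np.round(q[1],1),round(q[2],1),np.median(pts,0).round(1),cv2.boxPoints(q).round(0).tolist())
rect('scrtop',(350,212,385,252),45,70);rect('scrfoot',(350,212,385,252),9,19)
rect('knobtop',(130,215,170,255),42,60);rect('knobskirt',(130,215,170,255),15,60)
rect('shaft',(222,160,240,180),55,80)
rect('plate',(195,145,295,215),37,43.5)
for n,w in [('c',(222,184,238,196)),('c',(237,176,251,190)),('c',(260,175,274,190))]: rect('chip',w,43.5,50)
E
```

```text
scrtop 184 59.6 [ 411.1 -316.8] [59.9 22.9] 15.5 [ 409.4 -315.4   55.3] [[379.0, -314.0], [385.0, -336.0], [443.0, -320.0], [437.0, -298.0]]
scrfoot 174 18.5 [ 410.9 -316.3] [79.4 40.5] 15.9 [ 403.8 -306.4   14.7] [[367.0, -308.0], [378.0, -347.0], [455.0, -325.0], [444.0, -286.0]]
knobtop 117 54.4 [381.4 317.1] [51.9 18.6] 31.9 [378.4 314.9  50.6] [[354.0, 311.0], [364.0, 295.0], [408.0, 323.0], [399.0, 339.0]]
knobskirt 284 54.4 [377.7 314.6] [51.  50.5] 66.7 [378.  310.2  27. ] [[344.0, 301.0], [391.0, 281.0], [411.0, 328.0], [365.0, 348.0]]
shaft 16 70.0 [579.6  85.4] [ 8.2 12.3] 50.9 [579.1  84.5  67.5] [[572.0, 86.0], [582.0, 78.0], [587.0, 85.0], [577.0, 92.0]]
plate 3998 43.5 [558.   48.6] [173. 240.] 8.2 [557.6  47.5  40.7] [[455.0, 155.0], [490.0, -83.0], [661.0, -58.0], [626.0, 180.0]]
chip 65 49.3 [522.4  87.9] [39.6 33. ] 79.1 [523.1  86.8  46.1] [[502.0, 72.0], [535.0, 65.0], [542.0, 104.0], [510.0, 110.0]]
chip 66 49.5 [543.7  46.1] [29.5 37.3] 71.4 [543.1  46.4  46.6] [[521.0, 38.0], [557.0, 26.0], [566.0, 54.0], [531.0, 66.0]]
chip 63 49.8 [548.9 -18. ] [25.7 42.6] 80.2 [548.7 -18.1  46.2] [[526.0, -27.0], [568.0, -34.0], [572.0, -9.0], [530.0, -2.0]]
```

```bash
cat >> h.py <<'E'
def to(p,yaw=None,rp=None):
    from scipy.spatial.transform import Rotation as R
    s=ctrl.read_state();M=Rz(s);sh=M.T@(np.array(p)-s['eef_pos'])
    yaw0=s['tool_rot'][2]
    y=yaw0 if yaw is None else np.radians(yaw)
    Mt=R.from_euler('xyz',[np.pi,0,y]).as_matrix()
    rv=np.degrees(R.from_matrix(M.T@Mt).as_rotvec())
    print('t',round(s['clock'],2),'eef',s['eef_pos'].round(1),'rpy',np.degrees(s['tool_rot']).round(2),'F',s['force'].round(1),'w',round(s['width'],1));print('shift',sh.round(1),'rot',rv.round(2))
E
python3 -c "
from h import *
to([411,-316.5,110],15.6)"
```

```text
t 0.15 eef [ 149.9 -632.   230.6] rpy [-179.92    0.     13.34] F [-0.9  1.  -0.2] w 85.5
shift [ 326.9 -246.6  120.9] rot [-0.08  0.   -2.26]
```

```bash
python3 -m jog '40 -30 10 0 0 0 1; 85 -65 25 0 0 0 1; 130 -100 40 0 0 -1 1; 180 -135 60 0 0 -1.5 1; 230 -172 80 0 0 -2 1; 275 -207 95 0 0 -2.3 1; 310 -234 110 0 0 -2.3 1; 327 -246.6 115 0 0 -2.3 1'; python3 -c "
from h import *
to([411,-316.5,110],15.6)
snap('wrist','w1')"
```

```text
clock: 1.15
eef_pos: [412.8, -313.6, 115.3]
tool_rot: [-3.139, 0.0, 0.277]
force: [-0.1, -0.1, 0.1]
width: 85.6
t 1.15 eef [ 412.8 -313.6  115.3] rpy [-1.7986e+02  1.0000e-02  1.5890e+01] F [-0.1 -0.1  0.1] w 85.6
shift [-2.5  2.3  5.3] rot [-0.14  0.01  0.29]
```

View pics/w1.png

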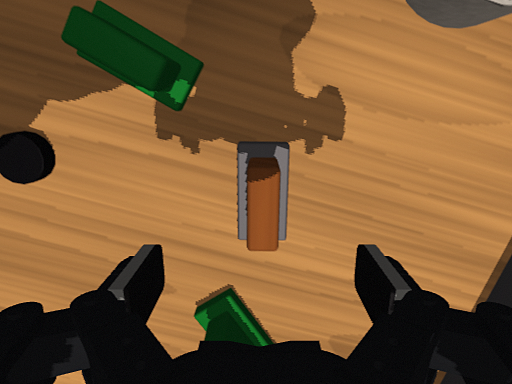

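```bash
python3 - <<'E'
from h import *
d=pickle.load(open('pics/w1.pkl','rb'));P=cloud(d);W=P[135:260,225:300];V=d['z_map'][135:260,225:300]>0
for lo,hi in [(48,62),(9,19)]:
    p=W[(W[...,2]>lo)&(W[...,2]<hi)&V];q=cv2.minAreaRect(p[:,:2].astype(np.float32));print(len(p),np.median(p,0).round(1),q,cv2.boxPoints(q).round(0).tolist())
to([411,-316.5,20],15.6)
E
```

```text
2738 [ 414.5 -315.7   55.5] ((411.9678955078125, -316.49407958984375), (59.542816162109375, 21.55054473876953), 15.471125602722168) [[380.0, -314.0], [386.0, -335.0], [444.0, -319.0], [438.0, -298.0]]
2286 [ 426.5 -308.7   14.5] ((411.95953369140625, -316.4609069824219), (79.62741088867188, 40.10124206542969), 14.883902549743652) [[368.0, -307.0], [379.0, -346.0], [456.0, -326.0], [445.0, -287.0]]
t 1.2 eef [ 414.4 -311.9  115. ] rpy [-1.798e+02 -7.000e-02  1.603e+01] F [ 1.9  2.8 -0.3] w 85.5
shift [-4.7  3.9 95. ] rot [-0.2  -0.06  0.43]
```

```bash
python3 -m jog '0.5 0 20 0 0 0.3 1; 0.5 0 50 0 0 0.3 1; 0.5 0 80 0 0 0.3 1; 0.5 0 95 0 0 0.3 1; 0.5 0 96 0 0 0.3 1;0.5 0 96 0 0 0.3 1'; python3 -c "
from h import *
to([412,-316.5,20],15.6)"
```

```text
clock: 1.95
eef_pos: [412.1, -317.5, 21.0]
tool_rot: [3.141, -0.001, 0.267]
force: [0.4, 0.4, 0.9]
width: 85.3
t 1.95 eef [ 412.1 -317.5   21. ] rpy [ 1.7994e+02 -4.0000e-02  1.5320e+01] F [0.4 0.4 0.9] w 85.3
shift [ 0.2 -1.   1. ] rot [ 0.06 -0.04 -0.28]
```

Close the grip.

```bash
python3 -m jog '0 -0.5 0.5 0 0 0 -1; 0 -0.5 0.5 0 0 0 -1;0 -0.5 0.5 0 0 0 -1;0 -0.5 0.5 0 0 0 -1;0 -0.5 0.5 0 0 0 -1;0 -0.5 0.5 0 0 0 -1'; python3 -c "
from h import *
to([412,-316.5,20],15.6)"
```

```text
clock: 2.7
eef_pos: [411.9, -316.7, 20.2]
tool_rot: [3.141, -0.0, 0.268]
force: [0.1, -0.5, 5.4]
width: 21.2
t 2.7 eef [ 411.9 -316.7   20.2] rpy [ 1.7997e+02 -3.0000e-02  1.5330e+01] F [ 0.1 -0.5  5.4] w 21.2
shift [ 0.1 -0.1  0.2] rot [ 0.03 -0.03 -0.27]
```

```bash
python3 -m jog '0 0 -20 0 0 0 -1; 0 0 -50 0 0 0 -1;0 0 -85 0 0 0 -1;0 0 -110 0 0 0 -1;0 0 -120 0 0 0 -1;0 0 -120 0 0 0 -1'; python3 -c "
from h import *
to([519.9,134,140],8.2)
snap('wrist','w2')
snap('wrist','w2b')"
```

```text
clock: 3.45
eef_pos: [411.6, -316.4, 139.7]
tool_rot: [3.141, -0.0, 0.268]
force: [0.5, -0.7, -1.9]
width: 21.7
t 3.45 eef [ 411.6 -316.4  139.7] rpy [ 1.7999e+02 -1.0000e-02  1.5340e+01] F [ 0.5 -0.7 -1.9] w 21.7
shift [ 2.236e+02 -4.057e+02 -3.000e-01] rot [ 0.01 -0.01  7.14]
```

View pics/w2.png

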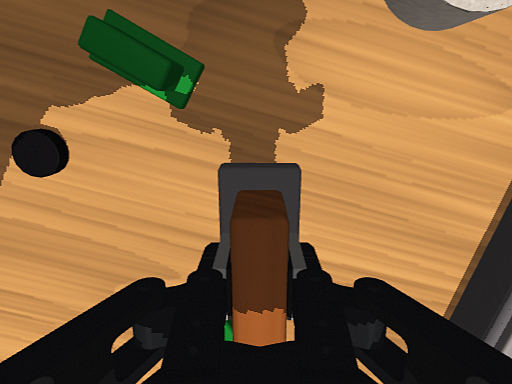

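```bash
python3 -m jog '10 -25 0 0 0 1 -1; 40 -75 0 0 0 2 -1;70 -130 0 0 0 3 -1;100 -185 0 0 0 4 -1;130 -240 0 0 0 5 -1;160 -295 0 0 0 6 -1; 190 -345 0 0 0 7 -1; 212 -385 0 0 0 7 -1';python3 -m jog '7 -15 0 0 0 0 -1; 8.5 -19.5 0 0 0 0 -1;8.5 -19.5 0 0 0 0 -1'; python3 -c "
from h import *
to([519.9,134,140],8.2)
snap('wrist','w3')
snap('top','t3')
"
```

```text
clock: 4.55
eef_pos: [514.0, 113.8, 138.5]
tool_rot: [-3.142, 0.002, 0.148]
force: [-0.0, -0.7, -1.1]
width: 21.3
clock: 4.92
eef_pos: [519.3, 129.7, 139.3]
tool_rot: [3.14, 0.002, 0.144]
force: [0.4, -0.3, -1.3]
width: 21.1
t 4.92 eef [519.3 129.7 139.3] rpy [1.7993e+02 9.0000e-02 8.2400e+00] F [ 0.4 -0.3 -1.3] w 21.1
shift [ 1.2 -4.2 -0.7] rot [0.07 0.09 0.04]
```

View pics/w3.png

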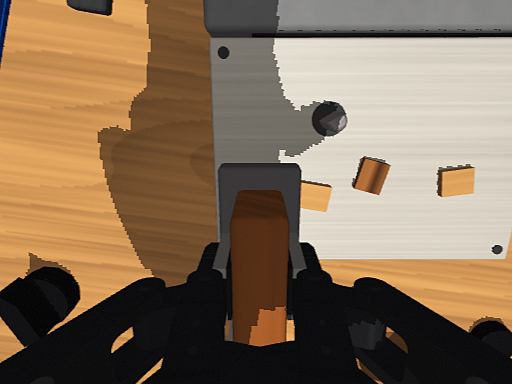

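View pics/t3.png

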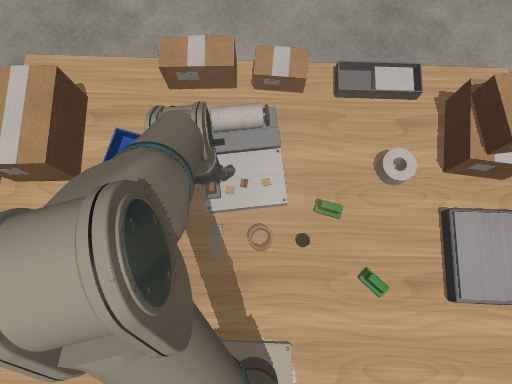

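```bash
python3 - <<'E'
from h import *
d=pickle.load(open('pics/w3.pkl','rb'));P=cloud(d);V=d['z_map']>0
def rect(nm,win,lo,hi):
    x0,y0,x1,y1=win; W=P[y0:y1,x0:x1]; mm=(W[...,2]>lo)&(W[...,2]<hi)&V[y0:y1,x0:x1]
    pts=W[mm]; q=cv2.minAreaRect(pts[:,:2].astype(np.float32)); print(nm,len(pts),pts[:,2].max().round(1),np.round(q[0],1),np.round(q[1],1),round(q[2],1),np.median(pts,0).round(1),cv2.boxPoints(q).round(0).tolist())
rect('shaft',(305,95,355,145),60,75);rect('shaft',(305,95,355,145),64,75);rect('shafttop',(305,95,355,145),66.5,75)
rect('chipA',(300,175,335,215),43.5,50);rect('chipB',(348,152,392,198),43.5,60);rect('chipC',(432,160,480,200),43.5,50)
rect('foot',(215,160,305,230),70,137)
for w in [(240,60,290,90),(440,60,490,130),(250,60,500,250)]: rect('pl',w,37,43)
# front edge line, machine yaw
pts=P[225:262,345:490];m=(pts[...,2]>37)&(pts[...,2]<43);
e=[]
for c in range(350,485):
    col=[r for r in range(200,300) if V[r,c] and 37<P[r,c,2]<43]
    if col: e.append(P[max(col),c])
e=np.array(e);k=np.polyfit(e[:,1],e[:,0],1);print('front edge yaw',np.degrees(np.arctan(-k[0])),'x at y=48:',np.polyval(k,48.3))
im=d['image'][85:215,290:490,::-1];cv2.imwrite('pics/w3c.png',cv2.resize(im,None,fx=4,fy=4,interpolation=cv2.INTER_CUBIC))
E
```

```text
shaft 311 70.6 [580.8  87. ] [ 9.8 13.6] 39.3 [581.3  87.7  67.9] [[573.0, 89.0], [581.0, 79.0], [589.0, 85.0], [580.0, 95.0]]
shaft 287 70.6 [580.8  86.9] [ 9.8 13.5] 39.3 [581.2  87.5  68.1] [[573.0, 89.0], [581.0, 79.0], [589.0, 85.0], [580.0, 95.0]]
shafttop 234 70.6 [581.2  86.9] [ 9. 13.] 41.1 [581.3  87.3  68.4] [[574.0, 89.0], [582.0, 79.0], [589.0, 85.0], [580.0, 95.0]]
chipA 762 48.9 [523.4  88. ] [23.8 20.5] 88.2 [524.3  87.6  46.6] [[513.0, 76.0], [533.0, 76.0], [534.0, 100.0], [514.0, 100.0]]
chipB 886 48.7 [545.5  48.1] [21.1 24.3] 82.5 [545.8  48.7  46.7] [[532.0, 39.0], [556.0, 36.0], [559.0, 57.0], [535.0, 60.0]]
chipC 919 49.0 [550.2 -16.6] [20.8 25.2] 15.8 [550.8 -15.9  46.7] [[537.0, -7.0], [544.0, -32.0], [564.0, -26.0], [557.0, -2.0]]
foot 3339 137.0 [543.  133.6] [32.1 40.1] 8.5 [551.  135.1 133.5] [[524.0, 151.0], [530.0, 111.0], [562.0, 116.0], [556.0, 156.0]]
pl 1491 42.9 [605.6 138.7] [19.5 35.1] 8.2 [605.7 138.8  40.7] [[593.0, 155.0], [598.0, 120.0], [618.0, 123.0], [613.0, 157.0]]
pl 3476 42.9 [612.   -5.6] [54.4 36.8] 18.1 [612.7  -5.1  40.9] [[580.0, 3.0], [592.0, -32.0], [644.0, -15.0], [632.0, 20.0]]
pl 39708 43.0 [556.2  39.6] [145.7 203.7] 8.3 [570.9  37.3  40.8] [[469.0, 130.0], [499.0, -72.0], [643.0, -51.0], [614.0, 151.0]]
front edge yaw 9.011576998803843 x at y=48: 472.2326125610634
```

View pics/w3c.png

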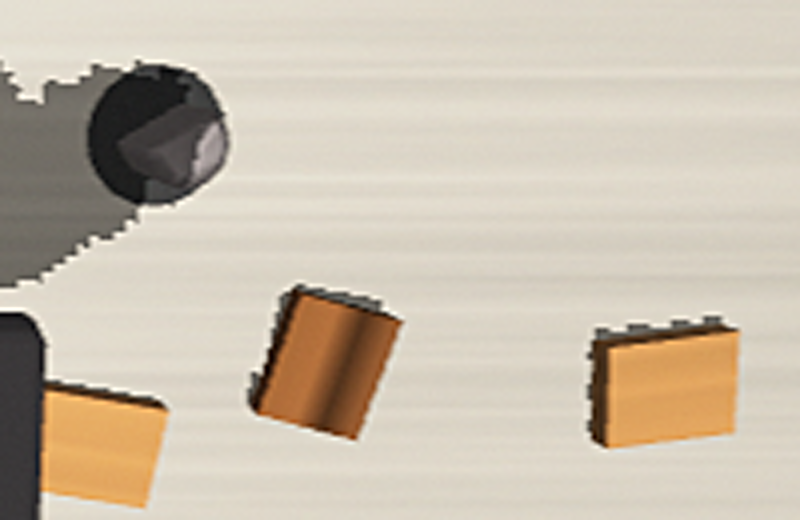

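```bash
python3 -m jog '0 0 15 0 0 0 -1; 0 0 40 0 0 0 -1;0 0 60 0 0 0 -1;0 0 68 0 0 0 -1;0 0 68 0 0 0 -1'; python3 -c "
from h import *
to([520,134.5,60.5],8.2)
"
```

```text
clock: 5.65
eef_pos: [519.4, 130.8, 71.2]
tool_rot: [3.141, 0.001, 0.145]
force: [0.5, -0.2, -0.6]
width: 21.4
t 5.65 eef [519.4 130.8  71.2] rpy [1.7998e+02 7.0000e-02 8.3000e+00] F [ 0.5 -0.2 -0.6] w 21.4
shift [ 1.1 -3.5 10.7] rot [0.02 0.07 0.1 ]
```

```bash
python3 -m jog '0.7 -3 5 0 0 0 -1; 0.7 -3 9 0 0 0 -1;0.7 -3 10.7 0 0 0 -1;0.7 -3 10.7 0 0 0 -1'; python3 -c "
from h import *
to([520,134.5,60.5],8.2)
snap('wrist','w4')
"
```

```text
clock: 6.15
eef_pos: [520.1, 134.5, 61.1]
tool_rot: [3.142, -0.0, 0.146]
force: [-0.1, -0.1, -1.3]
width: 21.1
t 6.15 eef [520.1 134.5  61.1] rpy [180.    -0.     8.34] F [-0.1 -0.1 -1.3] w 21.1
shift [-0.1 -0.1  0.6] rot [ 0.   -0.    0.14]
```

View pics/w4.png

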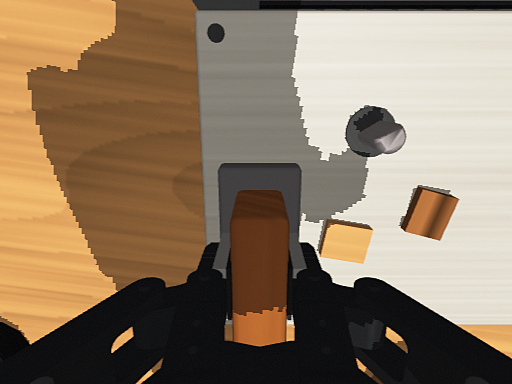

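```bash
python3 -m jog '0 6 0.5 0 0 0 -1;0 16 0.5 0 0 0 -1;0 28 0.5 0 0 0 -1;0 40 0.5 0 0 0 -1;0 52 0.5 0 0 0 -1;0 64 0.5 0 0 0 -1;0 76 0.5 0 0 0 -1;0 84 0.5 0 0 0 -1'; python3 -c "
from h import *
to([520,134.5,60.5],8.2)
snap('wrist','w5')
"
```

```text
clock: 7.2
eef_pos: [532.4, 50.3, 60.6]
tool_rot: [3.141, -0.0, 0.145]
force: [0.8, 1.0, -1.4]
width: 21.3
t 7.2 eef [532.4  50.3  60.6] rpy [179.99  -0.     8.29] F [ 0.8  1.  -1.4] w 21.3
shift [ -0.1 -85.1   0.1] rot [ 0.01 -0.    0.09]
```

View pics/w5.png

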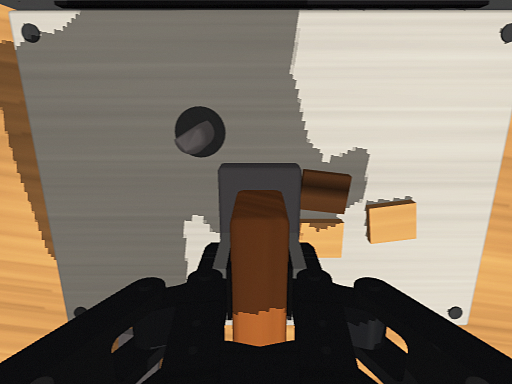

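```bash
python3 -m jog '0 8 0 0 0 0 -1;0 19 0 0 0 0 -1;0 31 0 0 0 0 -1;0 43 0 0 0 0 -1;0 55 0 0 0 0 -1;0 67 0 0 0 0 -1;0 79 0 0 0 0 -1;0 88 0 0 0 0 -1'; python3 -c "
from h import *
snap('wrist','w6')
"
```

```text
clock: 8.25
eef_pos: [545.2, -36.7, 60.7]
tool_rot: [3.141, -0.0, 0.145]
force: [-0.3, 0.5, -0.6]
width: 21.2
```

View pics/w6.png

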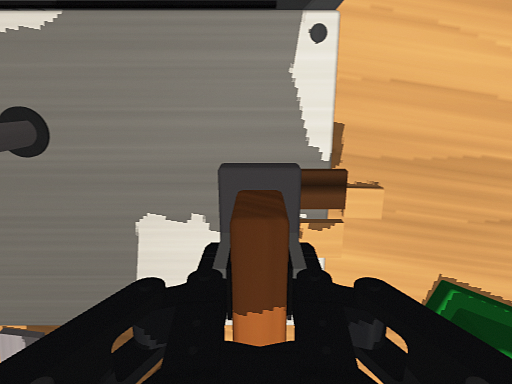

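```bash
python3 -m jog '0 8 0 0 0 0 -1;0 18 0 0 0 0 -1;0 28 0 0 0 0 -1;0 38 0 0 0 0 -1;0 48 0 0 0 0 -1;0 58 0 0 0 0 -1;0 65 0 0 0 0 -1;0 65 0 0 0 0 -1'; python3 -c "
from h import *
snap('wrist','w7');snap('top','t7');snap('scene','s7')
"
```

```text
clock: 9.3
eef_pos: [554.5, -100.8, 60.6]
tool_rot: [3.141, -0.0, 0.144]
force: [0.2, 0.0, -1.1]
width: 20.9
```

View pics/w7.png

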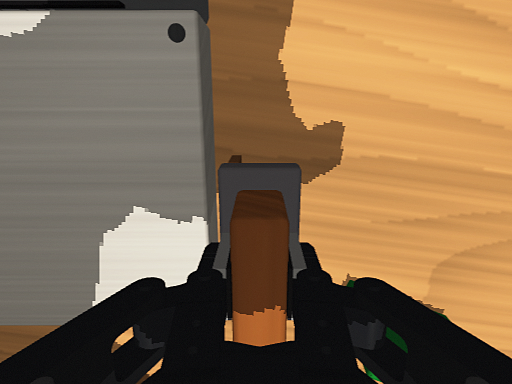

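View pics/s7.png

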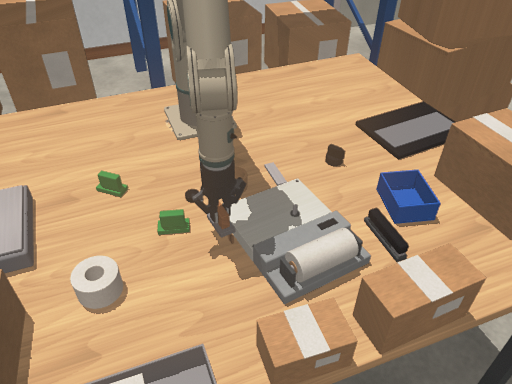

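View pics/t7.png

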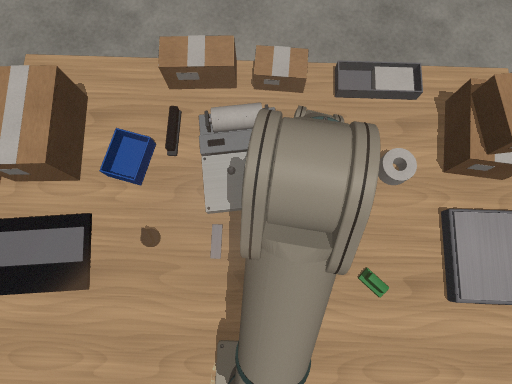

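```bash
python3 -m jog '0 0 -15 0 0 0 -1;0 10 -35 0 0 0 -1;0 40 -50 0 0 0 -1;0 75 -50 0 0 0 -1;0 110 -50 0 0 0 -1;0 130 -50 0 0 0 -1;0 135 -50 0 0 0 -1;0 135 -50 0 0 0 -1'; python3 -c "
from h import *
to([575,-234,20.5],8.2)
snap('wrist','w8');snap('top','t8');d=snap('scene','s8')
cv2.imwrite('pics/s8c.png',cv2.resize(d['image'][160:300,140:300,::-1],None,fx=4,fy=4,interpolation=cv2.INTER_CUBIC))
"
```

```text
clock: 10.45
eef_pos: [574.0, -232.2, 110.6]
tool_rot: [-3.14, 0.0, 0.146]
force: [0.4, 0.0, -1.2]
width: 21.1
t 10.45 eef [ 574.  -232.2  110.6] rpy [-1.7992e+02  1.0000e-02  8.3900e+00] F [ 0.4  0.  -1.2] w 21.1
shift [ 0.7  2.1 90.1] rot [-0.08  0.01  0.19]
```

View pics/w8.png

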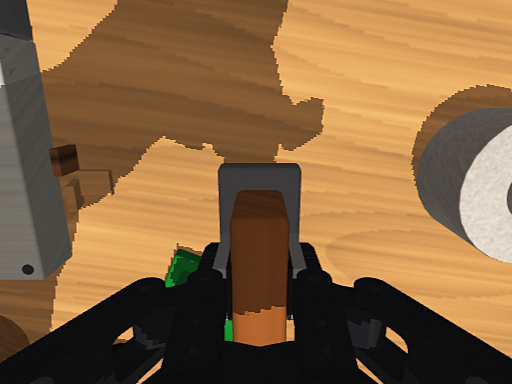

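View pics/s8c.png

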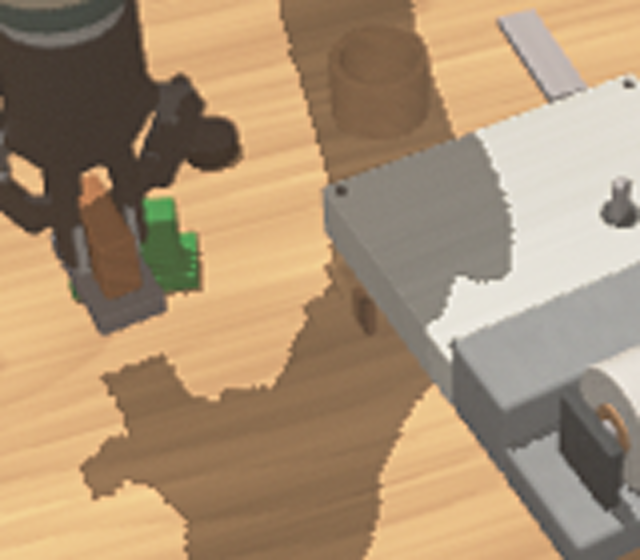

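View pics/t8.png

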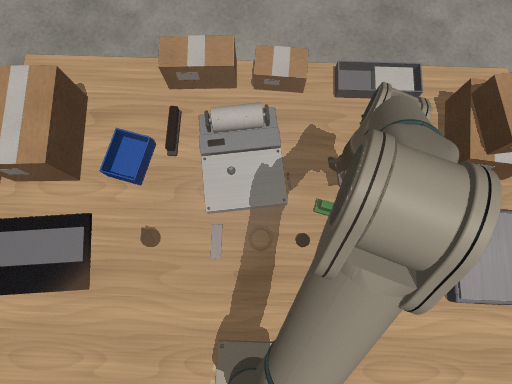

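```bash
python3 - <<'E'
from h import *
d=pickle.load(open('pics/w8.pkl','rb'));P=cloud(d);im=d['image'].astype(int)
for u,v in [(64,152),(64,160),(70,165),(97,182),(110,180),(75,190),(70,185)]: print(u,v,P[v,u].round(1),im[v,u])
g=(im[...,1]>im[...,0]*1.5)&(im[...,1]>im[...,2]*1.5)&(d['z_map']>0)
print(P[g].min(0).round(0),P[g].max(0).round(0))
d=pickle.load(open('pics/top0.pkl','rb'));P=cloud(d);im=d['image'].astype(int);
g=(im[...,1]>im[...,0]*1.5)&(im[...,1]>im[...,2]*1.5)&(d['z_map']>0);g[:, :300]=0;g[230:]=0
print(P[g].min(0).round(0),P[g].max(0).round(0))
d=pickle.load(open('pics/w8.pkl','rb'))
cv2.imwrite('pics/w8c.png',cv2.resize(d['image'][120:230,20:160,::-1],None,fx=5,fy=5,interpolation=cv2.INTER_CUBIC))
E
```

```text
64 152 [585.5 -84.7  17.3] [42 25 15]
64 160 [579.5 -84.7  17.5] [37 22 10]
70 165 [574.9 -86.1  12.2] [56 36 20]
97 182 [ 562.4 -103.6    6.2] [129  90  51]
110 180 [ 565.5 -113.7    6.2] [73 51 29]
75 190 [558.6 -94.4  21. ] [79 55 33]
70 185 [562.4 -91.4  22.2] [88 60 35]
[ 470. -226.    1.] [ 584. -162.  184.]
[ 457. -246.    9.] [ 488. -210.   58.]
```

View pics/w8c.png

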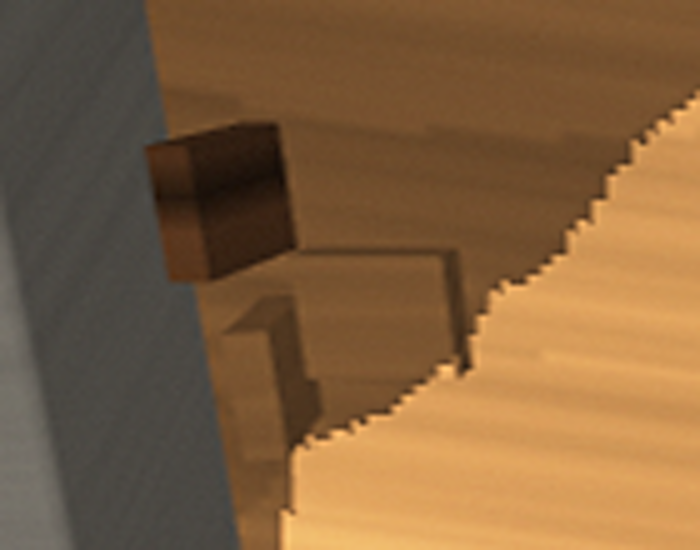

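```bash
python3 -m jog '0 0 15 0 0 0 -1;0 0 40 0 0 0 -1;0 0 65 0 0 0 -1;0 0 80 0 0 0 -1;0 0 87 0 0 0 -1;0 0 89 0 0 0 -1;0 0 89.5 0 0 0 -1;0 0 89.5 0 0 0 -1'; python3 -c "
from h import *
to([575,-234,20.5],8.2)"
```

```text
clock: 11.6
eef_pos: [574.5, -233.8, 21.8]
tool_rot: [3.141, -0.001, 0.145]
force: [1.0, 0.7, -1.4]
width: 21.1
t 11.6 eef [ 574.5 -233.8   21.8] rpy [ 1.7997e+02 -6.0000e-02  8.3400e+00] F [ 1.   0.7 -1.4] w 21.1
shift [0.5 0.3 1.3] rot [ 0.03 -0.06  0.14]
```

```bash
python3 -m jog '0 0 1 0 0 0 -1;0 0 1.8 0 0 0 -1;0 0 1.8 0 0 0 -1';  python3 -m jog '0 0 0 0 0 0 -0.3;0 0 0 0 0 0 1;0 0 0 0 0 0 1;0 0 0 0 0 0 1;0 0 0 0 0 0 1;0 0 0 0 0 0 1'; python3 -c "
from h import *
snap('wrist','w9')"
```

```text
clock: 11.98
eef_pos: [574.3, -233.8, 20.2]
tool_rot: [3.141, -0.001, 0.145]
force: [-1.5, 0.2, 5.7]
width: 21.2
clock: 12.72
eef_pos: [574.0, -233.6, 19.3]
tool_rot: [-3.142, 0.0, 0.146]
force: [-0.2, -0.1, -0.6]
width: 85.0
```

View pics/w9.png

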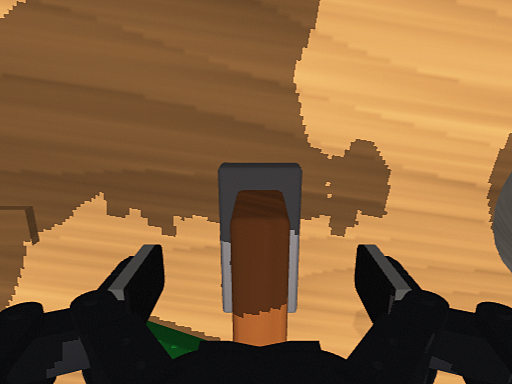

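```bash
python3 -m jog '0 0 -20 0 0 0 1;0 0 -60 0 0 0 1;0 0 -100 0 0 0 1;0 0 -110 0 0 0 1;0 0 -110 0 0 0 1'; python3 -c "
from h import *
to([511,77,130],8.2)"
```

```text
clock: 13.4
eef_pos: [574.5, -233.7, 130.7]
tool_rot: [3.141, -0.002, 0.146]
force: [0.7, 0.3, -0.8]
width: 85.5
t 13.4 eef [ 574.5 -233.7  130.7] rpy [ 1.7995e+02 -1.1000e-01  8.3400e+00] F [ 0.7  0.3 -0.8] w 85.5
shift [ -17.8 -316.7    0.4] rot [ 0.05 -0.11  0.14]
```

```bash
python3 -m jog '-1 -25 0 0 0 0 1;-4 -75 0 0 0 0 1;-7 -130 0 0 0 0 1;-10 -185 0 0 0 0 1;-13 -240 0 0 0 0 1;-16 -285 0 0 0 0 1;-18 -312 0 0 0 0 1;-18 -317 0 0 0 0 1'; python3 -m jog '0 0 0 0 0 0 1; 0 0 0 0 0 0 1;0 0 0 0 0 0 1'; python3 - <<'E'
from h import *
d=snap('wrist','w10')
to([511,77,130],8.2)
cv2.imwrite('pics/w10c.png',cv2.resize(d['image'][60:140,210:310,::-1],None,fx=7,fy=7,interpolation=cv2.INTER_CUBIC))
d=snap('top','t10')
cv2.imwrite('pics/t10c.png',cv2.resize(d['image'][150:190,210:260,::-1],None,fx=10,fy=10,interpolation=cv2.INTER_CUBIC))
E
```

```text
clock: 14.4
eef_pos: [508.8, 79.6, 128.2]
tool_rot: [-3.141, 0.003, 0.15]
force: [-0.1, 0.4, 0.4]
width: 85.2
clock: 14.78
eef_pos: [510.5, 76.0, 129.2]
tool_rot: [3.141, 0.0, 0.143]
force: [0.9, 0.7, -0.4]
width: 85.3
t 14.82 eef [510.4  76.3 129.3] rpy [179.98   0.     8.23] F [-0.3 -0.1 -0.7] w 85.4
shift [ 0.7 -0.6 -0.7] rot [0.02 0.   0.03]
```

View pics/w10c.png

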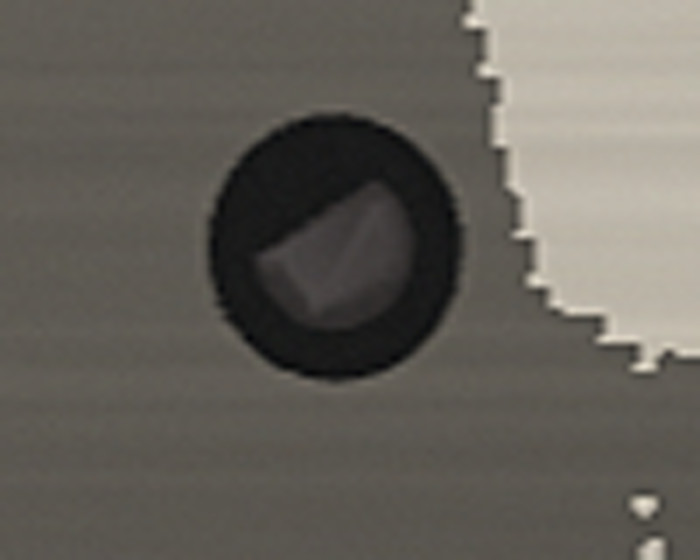

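View pics/w10.png

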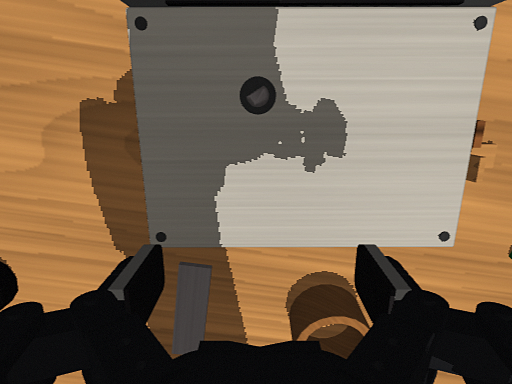

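```bash
python3 - <<'E'
from h import *
d=pickle.load(open('pics/w10.pkl','rb'));P=cloud(d);V=d['z_map']>0
win=P[70:125,235:285];v=V[70:125,235:285]
m=(win[...,2]>55)&(win[...,2]<75)&v; p=win[m]
q=cv2.minAreaRect(p[:,:2].astype(np.float32));print(len(p),np.median(p[:,2]),q,cv2.boxPoints(q).round(1).tolist())
im=d['image'][60:140,210:310]; big=cv2.resize(im,None,fx=7,fy=7,interpolation=cv2.INTER_CUBIC)
g=big.max(2).astype(int)
# bushing: dark + enclosed
dk=((g<75)).astype(np.uint8); n,l,s,c=cv2.connectedComponentsWithStats(dk);i=l[160,335];
cs,_=cv2.findContours((l==i).astype(np.uint8),cv2.RETR_EXTERNAL,cv2.CHAIN_APPROX_NONE);
(cx,cy),r=cv2.minEnclosingCircle(cs[0]);print('bush',cx,cy,r)
uv=lambda x,y:(210+(x+.5)/7-.5,60+(y+.5)/7-.5)
b=ray(d,*uv(cx,cy),40);print('bushing centre',b.round(1))
a1=ray(d,*uv(255,255),68);a2=ray(d,*uv(382,180),68);print(a1.round(1),a2.round(1))
t=(a2-a1)[:2];t/=np.linalg.norm(t);nrm=np.array([-t[1],t[0]]);
mid=(a1+a2)[:2]/2; 
if nrm[0]<0:nrm=-nrm
print('normal',np.degrees(np.arctan2(nrm[1],nrm[0])),'axis est',mid-3*nrm)
print(g[160,335],g[260,350],g[50,100])
sh=((g>44)).astype(np.uint8)
n,l,s,c=cv2.connectedComponentsWithStats(sh);i=l[260,350];print(s[i])
cs,_=cv2.findContours((l==i).astype(np.uint8),cv2.RETR_EXTERNAL,cv2.CHAIN_APPROX_NONE)
W=np.array([ray(d,*uv(x,y),68)[:2] for x,y in cs[0][:,0]])
print(W.min(0),W.max(0),cv2.minAreaRect(W.astype(np.float32)))
print('far',(W@nrm).max(),(W@nrm).min())
to([0,0,0])
E
```

```text
318 68.11021426118062 ((580.87255859375, 86.58502197265625), (9.790864944458008, 13.50981330871582), 40.73418045043945) [[572.7999877929688, 88.5], [581.5999755859375, 78.30000305175781], [589.0, 84.69999694824219], [580.2000122070312, 94.9000015258789]]
bush 335.8488464355469 247.31394958496094 135.7727508544922
bushing centre [582.6  88.   40. ]
[580.7  94.8  68. ] [588.3  84.8  68. ]
normal 37.54615269794842 axis est [582.12630196  87.94327497]
26 71 96
[  256   183   155   144 14436]
[575.62064266  81.51357011] [588.05365744  94.64928069] ((580.9207763671875, 86.92645263671875), (9.54751205444336, 13.293571472167969), 40.40688705444336)
far 518.4306681649365 508.8155176667074
t 14.88 eef [510.4  76.6 129.3] rpy [179.99  -0.     8.25] F [ 0.9  0.9 -0.3] w 85.3
shift [-516.1    2.5  129.3] rot [ 0.01 -0.   -0.  ]
```

```bash
python3 -c "
from h import *
to([377.6,314.7,120],32)
print(ctrl.read_state()['qpos'].round(2))"
```

```text
t 14.88 eef [510.4  76.6 129.3] rpy [179.99  -0.     8.25] F [ 0.9  0.9 -0.3] w 85.3
shift [ -97.3 -254.7    9.3] rot [ 1.000e-02 -0.000e+00 -2.375e+01]
[-0.28  0.59  0.11  1.99 -0.12  0.57 -1.51]
```

```bash
python3 -m jog '-8 -20 0 0 0 -3 1;-24 -60 2 0 0 -6 1;-40 -103 4 0 0 -10 1;-56 -146 6 0 0 -14 1;-72 -190 8 0 0 -18 1;-86 -225 9 0 0 -21 1;-96 -250 9 0 0 -23.7 1;-97.5 -255 9 0 0 -23.7 1'; python3 -m jog '0 0 0 0 0 0 1;0 0 0 0 0 0 1;0 0 0 0 0 0 1'; python3 - <<'E'
from h import *
d=snap('wrist','w11')
to([377.6,314.7,120],32)
print(ctrl.read_state()['qpos'].round(2))
P=cloud(d);V=d['z_map']>0
W=P[120:300,180:345];v=V[120:300,180:345]
for lo,hi in [(46,58),(19,28),(19,58)]:
    p=W[(W[...,2]>lo)&(W[...,2]<hi)&v];q=cv2.minAreaRect(p[:,:2].astype(np.float32));print(len(p),np.median(p,0).round(1),q,cv2.boxPoints(q).round(0).tolist())
E
```

```text
clock: 15.88
eef_pos: [374.3, 318.2, 120.3]
tool_rot: [-3.14, 0.0, 0.565]
force: [0.2, 0.7, 0.2]
width: 85.5
clock: 16.25
eef_pos: [377.4, 314.6, 120.4]
tool_rot: [3.141, 0.0, 0.557]
force: [0.1, -0.6, -0.4]
width: 85.3
t 16.3 eef [377.4 314.8 120.4] rpy [179.98  -0.    31.94] F [-0.3 -0.6  0.5] w 85.5
shift [0.1 0.2 0.4] rot [ 0.02 -0.   -0.06]
[-0.79  0.58  0.05  2.06 -0.06  0.51 -1.71]
1622 [380.  317.8  50.7] ((381.8096008300781, 319.09539794921875), (52.70292663574219, 17.43848419189453), 32.26531219482422) [[355.0, 312.0], [364.0, 298.0], [409.0, 326.0], [399.0, 341.0]]
2009 [381.8 319.5  22.6] ((378.55072021484375, 316.55389404296875), (52.39219665527344, 52.22236251831055), 0.7023427486419678) [[352.0, 342.0], [353.0, 290.0], [405.0, 291.0], [404.0, 343.0]]
3736 [381.6 318.8  23.7] ((378.55072021484375, 316.55389404296875), (52.39219665527344, 52.22236251831055), 0.7023427486419678) [[352.0, 342.0], [353.0, 290.0], [405.0, 291.0], [404.0, 343.0]]
```

View pics/w11.png

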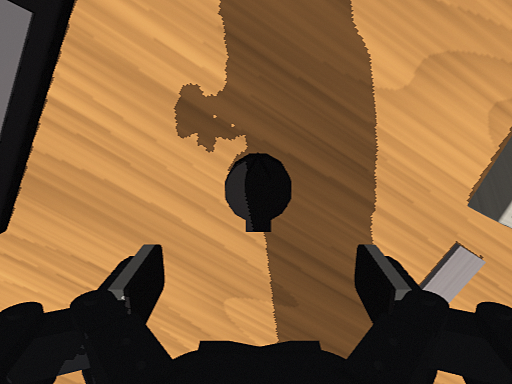

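```bash
python3 -m jog '1.4 -0.8 20 0 0 -0.2 1;1.4 -0.8 50 0 0 -0.2 1;1.4 -0.8 78 0 0 -0.2 1;1.4 -0.8 92 0 0 -0.2 1;1.4 -0.8 95 0 0 -0.2 1;1.4 -0.8 95 0 0 -0.2 1'; python3 - <<'E'
from h import *
to([378.3,316,25],32)
d=snap('wrist','w12')
cv2.imwrite('pics/w12c.png',cv2.resize(np.clip(d['image'][100:384,160:360,::-1].astype(int)*3,0,255).astype(np.uint8),None,fx=2,fy=2,interpolation=cv2.INTER_CUBIC))
E
```

```text
clock: 17.05
eef_pos: [378.0, 317.2, 25.8]
tool_rot: [-3.142, -0.001, 0.562]
force: [0.2, -0.3, 0.0]
width: 85.2
t 17.05 eef [378.  317.2  25.8] rpy [-1.7999e+02 -5.0000e-02  3.2220e+01] F [ 0.2 -0.3  0. ] w 85.2
shift [-0.4  1.2  0.8] rot [-0.01 -0.05  0.22]
```

View pics/w12c.png

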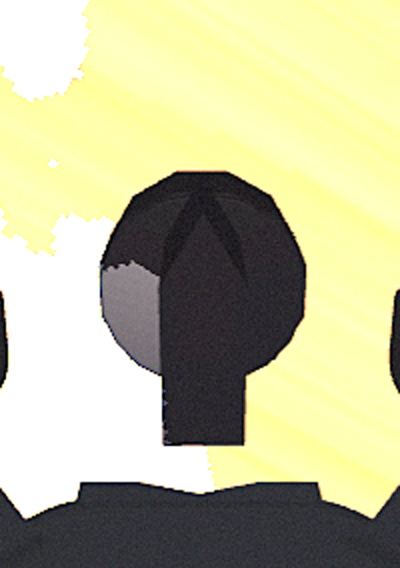

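```bash
python3 -m jog '0 0.5 0 0 0 0 -1;0 0.5 0 0 0 0 -1;0 0.5 0 0 0 0 -1;0 0.5 0 0 0 0 -1;0 0.5 0 0 0 0 -1;0 0.5 0 0 0 0 -1'; python3 - <<'E'
from h import *
to([378.3,316,25],32)
d=snap('wrist','w13')
to([582.4,88,150],39.5)
E
```

```text
clock: 17.85
eef_pos: [378.0, 316.7, 25.6]
tool_rot: [-3.142, -0.0, 0.563]
force: [-0.3, -0.0, 6.1]
width: 16.9
t 17.85 eef [378.  316.7  25.6] rpy [-1.800e+02 -2.000e-02  3.224e+01] F [-0.3 -0.   6.1] w 16.9
shift [-0.1  0.8  0.6] rot [-0.   -0.02  0.24]
t 17.9 eef [378.  316.7  25.6] rpy [-1.800e+02 -2.000e-02  3.223e+01] F [ 0.4 -0.4  5.4] w 17.1
shift [  51.   302.5 -124.4] rot [-0.   -0.02 -7.27]
```

View pics/w13.png

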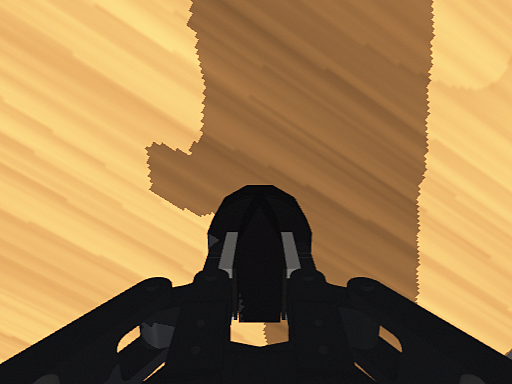

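```bash
cat > kn.py <<'E'
from h import *
import sys
def kn(tag,zoff=None):
    d=pickle.load(open(f'pics/{tag}.pkl','rb'));P=cloud(d);V=d['z_map']>0
    T=(P-d['state']['eef_pos'])@Rz(d['state'])   # tool frame
    W=T[150:330,195:325];v=V[150:330,195:325];c=d['image'][150:330,195:325].max(2)<60
    # z tool: knob top = -25, skirt top = +3
    a=W[v&c&(W[...,2]>-29)&(W[...,2]<-18)]
    print('top x range',np.percentile(a[:,0],[1,50,99.5]),'y',np.percentile(a[:,1],[1,50,99]),len(a),'z',np.median(a[:,2]))
    b=W[v&c&(W[...,2]>0)&(W[...,2]<7)]
    q=cv2.minEnclosingCircle(b[:,:2].astype(np.float32));print('skirt',len(b),q,'maxx',np.percentile(b[:,0],99.5),'y',b[:,1].min(),b[:,1].max(),'z',np.median(b[:,2]))
    # circle fit front arc
    pts=[]
    for yy in np.arange(-22,23,2):
        s=b[np.abs(b[:,1]-yy)<1]
        if len(s)>3: pts.append([s[:,0].max(),yy])
    p=np.array(pts);from scipy.optimize import least_squares
    r=least_squares(lambda t:np.hypot(p[:,0]-t[0],p[:,1]-t[1])-26,[0,0]);print('fit r=26',r.x,np.abs(r.fun).max())
kn(sys.argv[1])
E
python3 kn.py w13
```

```text
top x range [-20.72695553   6.28037274  30.29090434] y [-20.81946018  -0.21268115  19.73884401] 4810 z -25.075700481661286
skirt 2283 ((5.03195858001709, -0.5334597826004028), 25.9476318359375) maxx 28.328589670818427 y -26.03848348244911 25.23163368460069 z 2.992038279955392
fit r=26 [ 1.81015209 -0.26712775] 3.170547443204324
```

```bash
python3 -m jog '0 0 -15 0 0 0 -1;0 0 -45 0 0 0 -1;0 0 -85 0 0 0 -1;5 45 -110 0 0 -1 -1;13 90 -115 0 0 -3 -1;21 135 -115 0 0 -5 -1;29 175 -115 0 0 -6 -1;33 195 -115 0 0 -7.2 -1'; python3 - <<'E'
from h import *
to([582.4,88,140],39.5)
E
```

```text
clock: 18.9
eef_pos: [511.3, 166.5, 141.0]
tool_rot: [3.14, -0.0, 0.685]
force: [-0.4, 0.1, -1.1]
width: 16.7
t 18.9 eef [511.3 166.5 141. ] rpy [ 1.7992e+02 -2.0000e-02  3.9270e+01] F [-0.4  0.1 -1.1] w 16.7
shift [  5.3 105.8   1.2] rot [ 0.08 -0.02 -0.23]
```

```bash
python3 -m jog '0 10 0 0 0 0 -1;2 35 0 0 0 0 -1;3.5 45 0 0 0 0 -1;3.5 45 0 0 0 0 -1;3.5 45 0 0 0 0 -1'; python3 - <<'E'
from h import *
to([582.4,88,140],39.5)
d=snap('wrist','w14')
E
```

```text
clock: 19.52
eef_pos: [540.1, 138.0, 140.3]
tool_rot: [-3.14, 0.0, 0.69]
force: [0.5, 0.6, -0.5]
width: 17.2
t 19.52 eef [540.1 138.  140.3] rpy [-1.7994e+02  2.0000e-02  3.9520e+01] F [ 0.5  0.6 -0.5] w 17.2
shift [ 0.8 65.5  0.2] rot [-0.06  0.02  0.02]
```

View pics/w14.png

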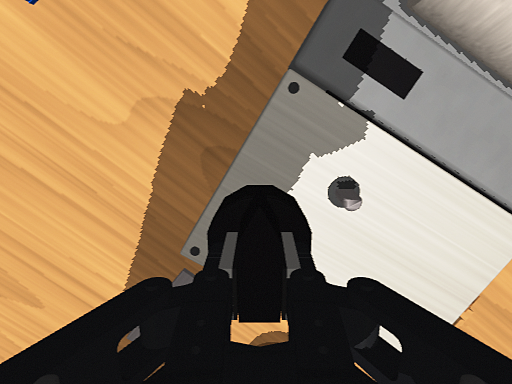

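```bash
python3 - <<'E'
from h import *
d=pickle.load(open('pics/w14.pkl','rb'));P=cloud(d);V=d['z_map']>0
W=P[170:220,320:375];p=W[(W[...,2]>63)&(W[...,2]<75)&V[170:220,320:375]]
q=cv2.minAreaRect(p[:,:2].astype(np.float32));print(len(p),np.median(p[:,2]),q,cv2.boxPoints(q).round(1).tolist())
T=(p-d['state']['eef_pos'])@Rz(d['state']);print('tool',T.min(0),T.max(0),np.percentile(T,[2,98],axis=0))
im=d['image'];g=cv2.cvtColor(im,cv2.COLOR_RGB2GRAY)
cv2.imwrite('pics/w14c.png',cv2.resize(im[165:225,310:385,::-1],None,fx=9,fy=9,interpolation=cv2.INTER_CUBIC))
E
python3 kn.py w14
```

```text
252 68.08308693319051 ((581.1988525390625, 87.17750549316406), (9.820304870605469, 13.799859046936035), 40.42411804199219) [[573.0, 89.19999694824219], [581.9000244140625, 78.69999694824219], [589.4000244140625, 85.0999984741211], [580.5, 95.5999984741211]]
tool [-5.51970268 58.51708816 69.96816089] [ 4.38732517 72.31143772 76.93124173] [[-4.99219359 58.86144822 70.4054279 ]
 [ 4.15768731 71.72755915 76.48367282]]
top x range [-20.72173098   6.54966334  30.35769275] y [-20.89359759  -0.51705543  19.58376466] 4830 z -25.039668576918597
skirt 2283 ((4.895359992980957, -1.098969578742981), 26.373048782348633) maxx 27.82708391001287 y -26.178622558707175 24.837786720388312 z 3.021613502218821
fit r=26 [ 1.83211973 -0.12972769] 3.4141973877578167
```

View pics/w14c.png

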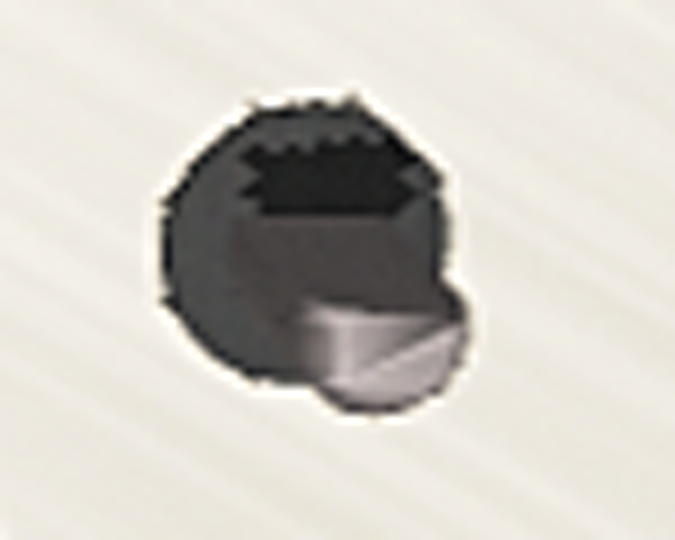

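```bash
python3 -m jog '0 12 0 0 0 0 -1;0.5 35 0 0 0 0 -1;1.1 55 0 0 0 0 -1;1.1 64 0 0 0 0 -1;1.1 65.6 10 0 0 0 -1;1.1 65.6 25 0 0 0 -1;1.1 65.6 38 0 0 0 -1;1.1 65.6 40 0 0 0 -1'; python3 -m jog '0 0 0 0 0 0 -1;0 0 0 0 0 0 -1';python3 - <<'E'
from h import *
to([582.5,88.2,100],39.5)
d=snap('wrist','w15')
snap('scene','s15')
E
```

```text
clock: 20.58
eef_pos: [582.2, 87.2, 98.7]
tool_rot: [-3.14, 0.003, 0.689]
force: [-0.2, 0.1, -0.5]
width: 16.8
clock: 20.82
eef_pos: [583.9, 86.9, 100.7]
tool_rot: [3.141, -0.001, 0.689]
force: [0.5, 0.4, -0.9]
width: 16.9
t 20.82 eef [583.9  86.9 100.7] rpy [ 1.7997e+02 -5.0000e-02  3.9450e+01] F [ 0.5  0.4 -0.9] w 16.9
shift [-0.3 -1.9  0.7] rot [ 0.03 -0.05 -0.05]
```

View pics/w15.png

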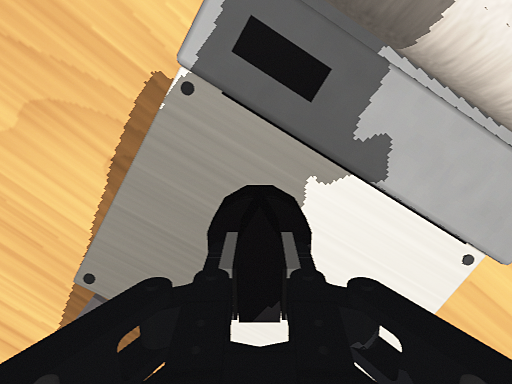

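```bash
python3 -m jog '0 0 0 0 0 0 -1;0 0 0 0 0 0 -1;0 0 0 0 0 0 -1';python3 - <<'E'
from h import *
to([582.5,88.2,100],39.5)
E
```

```text
clock: 21.3
eef_pos: [583.6, 86.8, 100.4]
tool_rot: [3.142, -0.0, 0.688]
force: [-0.5, -0.1, -1.5]
width: 16.6
t 21.3 eef [583.6  86.8 100.4] rpy [ 1.800e+02 -1.000e-02  3.943e+01] F [-0.5 -0.1 -1.5] w 16.6
shift [ 0.  -1.8  0.4] rot [ 0.   -0.01 -0.07]
```

```bash
python3 -m jog '0 -1.7 1 0 0 0 -1;0 -1.7 3 0 0 0 -1;0 -1.7 5 0 0 0 -1;0 -1.7 7 0 0 0 -1;0 -1.7 8.5 0 0 0 -1;0 -1.7 10 0 0 0 -1;0 -1.7 11 0 0 0 -1;0 -1.7 11 0 0 0 -1';python3 - <<'E'
from h import *
to([582.5,88.2,68],39.5)
E
```

```text
clock: 22.3
eef_pos: [582.5, 88.1, 89.3]
tool_rot: [-3.142, 0.0, 0.688]
force: [0.1, -1.0, -0.1]
width: 17.1
t 22.3 eef [582.5  88.1  89.3] rpy [-180.      0.     39.44] F [ 0.1 -1.  -0.1] w 17.1
shift [ 0.1 -0.  21.3] rot [-0.    0.   -0.06]
```

```bash
python3 -m jog '0 0 2 0 0 0 -1;0 0 4 0 0 0 -1;0 0 6 0 0 0 -1;0 0 8 0 0 0 -1;0 0 9 0 0 0 -1;0 0 9 0 0 0 -1';python3 - <<'E'
from h import *
to([582.5,88.2,68],39.5)
E
```

```text
clock: 23.05
eef_pos: [582.5, 88.1, 80.2]
tool_rot: [-3.142, 0.0, 0.688]
force: [-0.2, -0.1, -1.6]
width: 16.8
t 23.05 eef [582.5  88.1  80.2] rpy [-180.      0.     39.44] F [-0.2 -0.1 -1.6] w 16.8
shift [ 0.1 -0.1 12.2] rot [-0.    0.   -0.06]
```

```bash
python3 -m jog '0 0 2 0 0 0 -1;0 0 4 0 0 0 -1;0 0 6 0 0 0 -1;0 0 7 0 0 0 -1;0 0 7 0 0 0 -1';python3 -m jog '0 0 1.5 0 0 0 -1;0 0 3 0 0 0 -1;0 0 4 0 0 0 -1;0 0 4 0 0 0 -1;0 0 4 0 0 0 -1';python3 - <<'E'
from h import *
to([582.5,88.2,68],39.5)
E
```

```text
clock: 23.68
eef_pos: [582.5, 88.1, 73.6]
tool_rot: [3.142, -0.0, 0.688]
force: [-0.8, 0.0, 3.0]
width: 16.9
clock: 24.3
eef_pos: [582.5, 88.1, 69.6]
tool_rot: [3.142, -0.0, 0.688]
force: [-1.6, -0.8, 6.0]
width: 16.7
t 24.3 eef [582.5  88.1  69.6] rpy [ 1.800e+02 -1.000e-02  3.944e+01] F [-1.6 -0.8  6. ] w 16.7
shift [ 0.  -0.1  1.6] rot [ 0.   -0.01 -0.06]
```

```bash
python3 -m jog '0 0 1 0 0 0 -1;0 0 1.5 0 0 0 -1;0 0 1.5 0 0 0 -1;0 0 1.5 0 0 0 -1';python3 -m jog '0 0 1 0 0 0 -1;0 0 1 0 0 0 -1;0 0 1 0 0 0 -1';python3 - <<'E'
from h import *
to([582.5,88.2,68],39.5)
snap('wrist','w20');snap('scene','s20');snap('top','t20')
to([582.5,88.2,68],39.5)
d=pickle.load(open('pics/s20.pkl','rb'))
cv2.imwrite('pics/s20c.png',cv2.resize(d['image'][150:300,140:340,::-1],None,fx=4,fy=4,interpolation=cv2.INTER_CUBIC))
E
```

```text
clock: 24.8
eef_pos: [582.6, 88.1, 68.9]
tool_rot: [3.141, -0.0, 0.688]
force: [-1.9, -0.3, 12.1]
width: 16.6
clock: 25.18
eef_pos: [582.7, 88.1, 68.8]
tool_rot: [3.141, -0.001, 0.688]
force: [-4.6, -1.1, 18.8]
width: 17.0
t 25.18 eef [582.7  88.1  68.8] rpy [ 1.7997e+02 -4.0000e-02  3.9430e+01] F [-4.6 -1.1 18.8] w 17.0
shift [-0.1 -0.2  0.8] rot [ 0.03 -0.04 -0.07]
t 25.32 eef [582.7  88.1  68.8] rpy [ 1.7997e+02 -4.0000e-02  3.9430e+01] F [-5.2 -1.3 18. ] w 17.1
shift [-0.1 -0.2  0.8] rot [ 0.03 -0.04 -0.07]
```

View pics/s20c.png

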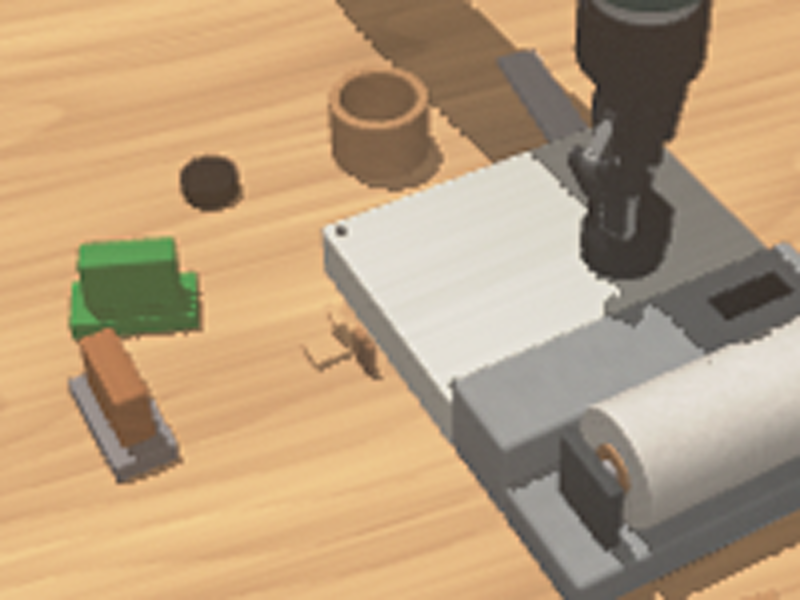

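View pics/w20.png

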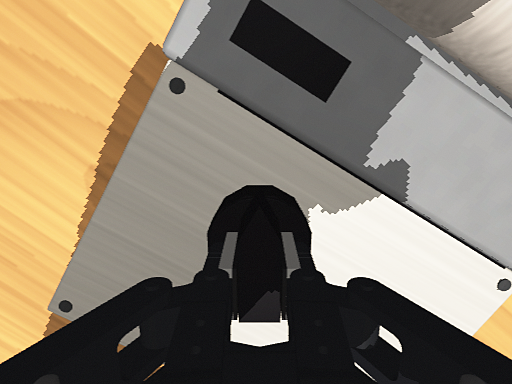

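```bash
python3 -c "
from cell import ctrl
ctrl.finish_job()"
```

```text
the job is handed in; nothing more can be done
```

I swept all three chips off the plate's −y end with the scraper and stood the scraper back on the table at about (574, −234) mm. I then turned the knob from about 32° to 39.5°, pushed it onto the D-shaft and pressed the shaft to its stop. I handed the job in at about 25.3 s of the 64 s allowed, with the knob still held and pressed.

- **Knob and shaft:** The tool stopped at 68.8 mm against the 68.6 mm I expected at the stop. The force rose from about 7 N on the spring to about 19 N on the stop. The gripper was closed at 17 mm on the grip, and the nose pointed to the flat side. I saw the knob sitting on the shaft, but inferred its depth and the shaft's travel from the tool height and force.
- **Chips:** All three are on the table beside the plate. Two look to be standing on edge by its side, with no measured point above 22 mm (the limit is 30 mm).
- **Scraper and bystanders:** In the last scene picture the scraper stands upright, and the tape roll, cap, ruler and green block in that crop look undisturbed. I did not measure how far any bystander had moved.
- **Disagreements:** Measurements of the shaft and knob differed by 1–2 mm between the top and wrist cameras. The shaft flat's angle varied between 37.5° and 40.7°, so I used 39.5°. At the end a sideways force of about 5 N remained on the tool.

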